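# Weigh the frit basket on the spring scale and mark its weight

### The arm

A 6-joint arm with a two-finger parallel gripper is mounted at the origin on the work surface; the furniture and walls round the work are solid. World frame = base frame: x ahead of the robot, y to its left, z up, the work surface at z = 0. Lengths are in mm, angles in rad, forces in N, time in s.
With the tool pointing down it reaches from about 275 to 725 mm from the base axis. Payload 5.6 kg.
Tool frame: the origin (TCP) lies midway between the tips of the shut fingers; the grasp point (between the pads) lies 19 mm behind it; z points along the fingers, y is the line along which they close (so a half turn about z gives the same grasp; the last joint's range is limited). The gripper opens to 85 mm and grips with 20 to 120 N. Pads are 22 mm wide; open, the fingers measure 114 mm over their backs; the gripper's body (76 mm by 85 mm) begins 54 mm behind the grasp point. The pads swing forward as they close: fully open they stand 13 mm farther back than shut.
Start: joints at [1.463, 0.255, 0.108, 0, -1.424, -0.285], TCP at [210.5, 508.117, 231.283] pointing down, gripper open.
Joint ranges: [-2.95, 2.95], [-1.21, 1.97], [-1.09, 1.5], [-2.87, 1.71], [-2.94, -0.07], [-3.05, 3.05]. Speed limits (rad/s): [2.57, 2.57, 3.14, 3.14, 3.14, 3.14].

### API

Orientations are given as [roll, pitch, yaw] about the fixed x, y, z axes, in that order (R = Rz(yaw) Ry(pitch) Rx(roll)).
In Python, from workcell import r gives the robot as it stands.
- The arm moves only by the tool servo_tool, never from a script. Its argument "deltas" is a list of rows, each an object with "translation": the shift along the tool's x, y, z in cm, a list of three; "twist": the turn about the tool's z in rad. In form: [{"translation": [x, y, z], "twist": twist}, ...]. A call has exactly 5 rows; each row shifts and turns the commanded pose from where the row before left it, along the tool's axes as they then stand; what a row does not reach is not made up. A row lasts 1/12 s, in which the tool goes at most 41.7 mm and 7.16 degrees, less where a joint would pass 70% of its speed; a pose out of reach is approached as far as the arm can. A call is refused whole if a number of a shift passes 4.17 or a number of a turn 0.125, either way. A call with a gripper value outside its range is refused whole. "jaw" is the closure, from 0 (fully open) to 1 (shut), set as the call begins (left out, the last holds). The fingers move at their own pace and stop on an object; the grip force is fixed at half the most. Time passes only in rows, so rows that do not move let the fingers close, or fill a call up. It gives the time, the measured TCP pose, the force, the opening and the grip force at its end, in the units of the state.
- r.read_state(): the state, without advancing time (a new reading comes with each control period).
- r.snapshot(name): name is "scene" or "top" or "wrist"; returns a dict with "image" (400x640x3 uint8, red, green, blue), "fx", "fy", "cx", "cy" (pixels), "rvec" (rotation vector, rad) and "tvec" (3), from world to camera coordinates, as OpenCV has them; the wrist camera has in their place "mount" (4x4, takes a point from camera to tool coordinates, whose origin is the TCP and whose axes are the flange's). Camera axes: x right, y down, z forward; pixel columns grow to the right and rows downward; lengths in mm; the calibration is good to about 2 mm. A picture is of the moment at which its call begins: read the wrist's pose just before it. There is no depth.
- r.close_job(): hands the job in; it is judged then, once.
The state is a dict: "time_s": time; "joint_positions": joint angles; "qvel": joint speeds; "joint_torque": joint torques, N m; "tool_pos": TCP position; "ee_rot": TCP orientation; "contact_force": force on the tool from outside, world axes, zero at the start; "moment": the same for the moment, N m; "width": opening from 0.0 (shut) to 1.0 (fully open); "grasp_force": force on a finger pad.
Only numpy, scipy, OpenCV 4.12 (cv2) and the standard library are available. Lean on these libraries where they do the work, as an engineer would, in place of code of your own. Each camera call takes 0.05 s, during which the arm holds its last target. There are 200 camera calls.

### The job

Weigh the basket of frit jars: hang it by its wire bail in the twin hook of the spring scale and let the spring take its weight slowly, so that the hook neither drops nor bounces nor is pulled down farther than the load itself takes it, until the pointer has settled with the basket hanging free and let go. Then slide the scale's marker level with the settled pointer, so that the next batch can be filled to the same weight. Leave the basket hanging and the other things on the bench where they are.

Things in the scene. Friction and masses are not known exactly. Their poses are not given: they have to be found in the camera images.
- scale: Bench spring scale, fixed. Origin on the table below the middle of the twin hook; x axis from hook to column, y to the left along the hook's width. Foot 14 mm thick, x -30 to 185, y +-85 mm. Column front x = 122 mm, y +-28, top z = 288 with a bracket reaching forward to x = 88 (y +-18). Graduated plate faces the robot: front x = 118 mm, y 25 to 97, z 188 to 316.
- carriage (a joint): Sprung carriage with hook and pointer: how far it is pulled down, m; 0 unloaded, stop at 0.095. Spring 120 N/m, lightly damped (swings die in about 2 s). Delicate: never faster than 0.08 m/s either way, never below 0.090, never more than 15 N on the hook. Basket and jars weigh 0.27 to 0.97 kg, differently each time, and pull it down 22 to 80 mm.
- hook_seat (a point): Where the middle of the hung bail wire lies between the hooks; moves with the carriage, 242 mm above the table unloaded; axes as the scale's. Two 8 mm bars at y = +-40 mm, seats 15 mm wide (x), underside 12 mm below this point; open tips at x = -20, 16 mm up; behind, bars 15 mm up run back to a cross bar at x = 82. Come from the front, wire 25 to 55 mm up, hooks between wire and jars; then down.
- pointer (a point): Tip of the black pointer on the carriage, before the graduated plate: 111 mm behind, 48 mm left of and 52 mm above hook_seat; moves with the carriage.
- marker (a joint): The sliding marker on the graduated plate: how far it has been slid down from the plate's zero, m (0 to 0.092). It is level with the pointer when this equals the carriage's value. It stays where it is left; friction 1.5 N.
- marker_tip (a point): Tip of the marker's wedge, 2 mm left of the pointer tip's track. The marker is right when this is at the height of pointer.
- marker_grip (a point): Centre of the marker's black ribbed grip block, 36 mm long (scale x), 18 mm wide (scale y), 18 mm high, standing out towards the robot, 68 mm in front of the plate, at the height of the marker's tip. Pinch it along the scale's y from above or tilted, with at least 20 N; it slides straight up and down.
- basket: Sheet-steel carrier, 62 x 120 mm (y long), 36 mm high; origin at the centre of its underside. Rigid bail of 7 mm wire in its y-z plane: uprights at y = +-63 mm, level top wire at z = 132 mm, straight from y = -52 to 52. Two frit jars stand in its compartments, tops 52 mm above its underside. The same either way round.
- bail_grip (a point): Centre of the wooden grip on the bail's top wire, 132 mm above the basket's underside, on the wire's axis; the grip is 22 mm thick (basket x), 48 mm long (basket y), 20 mm high; the bare wire for the hooks is either side of it. Axes as the basket's.
- jar_a: Frit jar, 50 mm diameter, 49 mm high, standing in the basket's compartment at y = -30 mm; origin at the centre of its underside.
- jar_b: Frit jar, 50 mm diameter, 49 mm high, standing in the basket's compartment at y = +30 mm; origin at the centre of its underside.
- spare_jar: Another frit jar, 50 mm diameter, 49 mm high, alone on the table; to be left alone. Origin at the centre of its underside.
- block: Black graphite block, 52 x 60 x 24 mm, on the thin steel mat on the table; to be left alone. Origin at the centre of its underside.
- tweezers: Steel tweezers, 172 x 22 x 9 mm, flat on the table; to be left alone. Origin at the centre of their underside.
There are look-alikes about, which are no part of the job. There is more than one size of the basket; the one meant has the size given above.

How it is judged:
By the outcome, as a careful person would: the job done as asked, in the order asked, and still so for the second after the job is handed in, with the robot touching nothing.
It also fails if it takes over 58 s, if anything falls off the work surface, if the arm or the gripper's body presses on something with over 40 N, if the wrist force passes 120 N, or if a joint passes its speed limit or range.

## Working session

There is one attempt and no reset: what is moved stays moved. The work goes in short steps, Python scripts to look and compute and a tool call to move; the robot and the scene stay as the last step left them, time stands still between calls to the robot, and variables do not carry over. Pictures are saved under pics/ and viewed, at most 10 in all, crops included, and the job is handed in when it is done.

Besides the shell and the picture viewer there is one more tool, called after "Emit:" as name([rows], argument=value, ...), one row to a line, values as JSON. servo_tool: Moves the arm, as the interface text tells. Its arguments: {"type":"object","properties":{"deltas":{"type":"array","items":{"type":"object","properties":{"translation":{"type":"array","items":{"type":"number"}},"twist":{"type":"number"}}}},"jaw":{"type":"number"}},"required":["deltas"]}

```bash
mkdir -p pics
cat > h.py <<'E'
import numpy as np, cv2
from workcell import r
from scipy.spatial.transform import Rotation as Ro
def snap(n,f):
    s=r.read_state(); d=r.snapshot(n); cv2.imwrite('pics/'+f,d['image'][:,:,::-1]); d['st']=s
    import pickle; pickle.dump(d,open('pics/'+f+'.pkl','wb')); return d
def load(f):
    import pickle; return pickle.load(open('pics/'+f+'.pkl','rb'))
def cam(d):
    "R,t world->camera"
    if 'mount' in d:
        T=np.eye(4);T[:3,:3]=Ro.from_euler('xyz',d['st']['ee_rot']).as_matrix();T[:3,3]=d['st']['tool_pos']
        C=np.linalg.inv(T@np.array(d['mount'])); return C[:3,:3],C[:3,3]
    return cv2.Rodrigues(np.array(d['rvec'],float))[0],np.array(d['tvec'],float).ravel()
def ray(d,u,v):
    R,t=cam(d);k=np.array([(u-d['cx'])/d['fx'],(v-d['cy'])/d['fy'],1]);return -R.T@t,R.T@k
def onz(d,u,v,z):
    o,k=ray(d,u,v);return o+k*(z-o[2])/k[2]
def proj(d,p):
    R,t=cam(d);c=R@np.array(p,float)+t;return np.array([d['fx']*c[0]/c[2]+d['cx'],d['fy']*c[1]/c[2]+d['cy']])
def tri(a,b):
    A=np.zeros((3,3));B=np.zeros(3)
    for o,k in (a,b):
        k=k/np.linalg.norm(k);P=np.eye(3)-np.outer(k,k);A+=P;B+=P@o
    return np.linalg.solve(A,B)
E
python3 - <<'E'
from h import *
print(r.read_state())
for n in('scene','top'):
    d=snap(n,n+'.png');R,t=cam(d);print(n,d['fx'],d['cx'],d['cy'],-R.T@t)
E
```

```text
{'time_s': 0.0, 'joint_positions': array([ 1.46258146e+00,  2.55730754e-01,  1.06980443e-01, -4.72774085e-04,
       -1.42389506e+00, -2.84613786e-01]), 'qvel': array([-2.92998516e-04,  5.82911861e-04,  7.16910386e-04, -1.18101682e-03,
        1.52362443e-05,  3.55689908e-05]), 'joint_torque': array([-2.19022882e-04, -3.86624765e+01,  2.37929499e+01,  5.36469921e+00,
       -6.16252582e-03, -6.60674928e-06]), 'tool_pos': array([210.29030324, 507.6634242 , 230.39512603]), 'ee_rot': array([ 3.13968670e+00, -7.04470564e-05, -3.92898222e-01]), 'contact_force': array([0.10612948, 0.19078844, 0.18298766]), 'moment': array([-3.03131037e-02,  3.58162256e-02,  2.46518712e-05]), 'grasp_force': 0.0, 'width': 0.9995854197749203}
scene 379.98296642625104 317.30965665809305 201.4431792791777 [-156.69673027  761.15551376  647.69696507]
top 441.83283404223596 322.7679745731165 202.25800683888625 [ 324.01968544  140.8354329  1443.47574792]
```

View pics/scene.png

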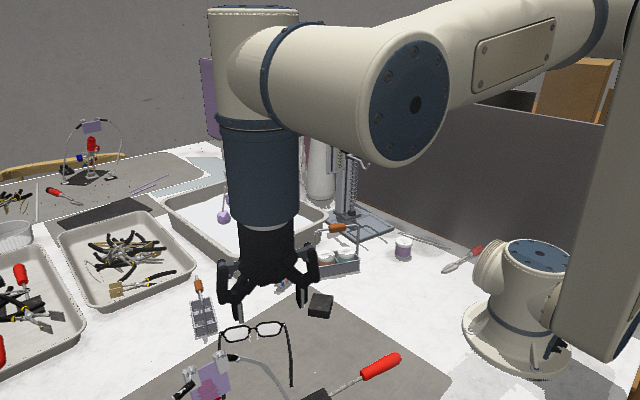

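View pics/top.png

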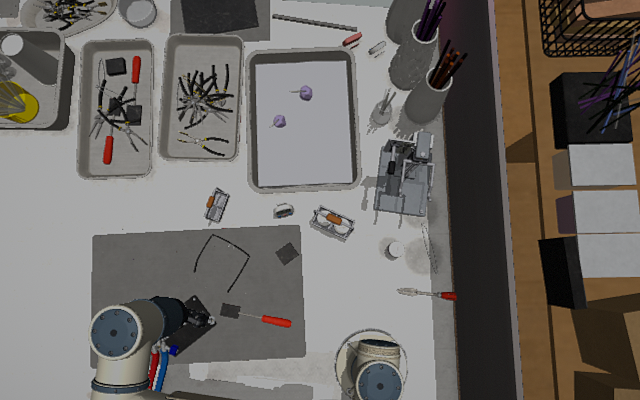

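Run:
```python
from h import *
d=load('top.png')
for p in([0,0,0],[0,0,150],[400,0,0],[400,200,0]):print(p,proj(d,p))
im=d['image'][110:270,190:450,::-1];im=cv2.resize(im,None,fx=3,fy=3,interpolation=cv2.INTER_CUBIC);cv2.imwrite('pics/c1.png',im)
for u,v in((332,222),(216,203)):
    print(onz(d,u,v,130),onz(d,u,v,0))
```

```text
[0, 0, 0] [370.9765244  365.86126002]
[0, 0, 150] [376.58392128 378.28029014]
[400, 0, 0] [367.06249263 238.1697607 ]
[400, 200, 0] [305.72454286 239.23621535]
[443.08148279 115.70851323 130.        ] [454.86550977 113.2216005    0.        ]
[506.37374019 462.72641407 130.        ] [524.42205754 494.58526462   0.        ]
```

View pics/c1.png

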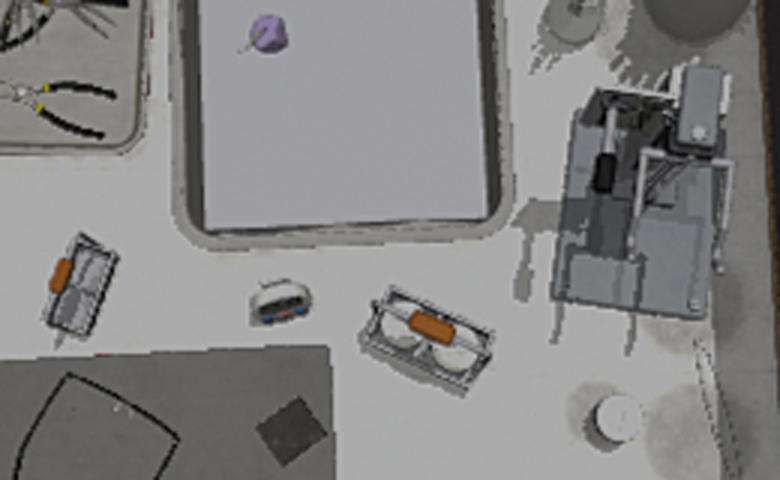

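Run:
```python
from h import *
d=load('top.png');im=d['image']
hsv=cv2.cvtColor(im,cv2.COLOR_RGB2HSV);m=cv2.inRange(hsv,(5,120,80),(20,255,255));m[:190]=0;m[250:]=0;m[:,370:]=0
n,l,s,c=cv2.connectedComponentsWithStats(m)
for i in range(1,n):
    if s[i,4]>15:
        rc=cv2.minAreaRect(np.argwhere(l==i)[:,::-1].astype(np.float32));b=cv2.boxPoints(rc)
        print(c[i],s[i,4],onz(d,*c[i],140),np.round(rc[1],1),rc[2])
C=lambda u,v,z:onz(d,190+u/3,110+v/3,z).round(1)
print('foot',C(555,300,14),C(708,320,14),'tips',C(630,258,258),C(718,270,258),'marker',C(604,172,290),C(604,188,290))
print('basket long',C(362,345,0),C(470,395,0)); w=r.snapshot('wrist')
print(np.round(w['mount'],3),w['fx'],w['cx'],w['cy'])
```

```text
[209.87234043 201.44680851] 47 [509.98098035 478.6254318  140.        ] [ 4.1 11. ] 21.801406860351562
[333.5257732  218.74226804] 97 [451.77408331 111.18779054 140.        ] [15.2  6.3] 26.56505012512207
foot [490.3 -27.3  14. ] [ 465.6 -192.1   14. ] tips [499.  -67.6 258. ] [ 486.6 -146.5  258. ] marker [571.8 -42.1 290. ] [557.3 -41.5 290. ]
basket long [446.2 183.3   0. ] [389.8  66.7   0. ]
[[ 0.00000e+00 -9.62000e-01 -2.72000e-01  7.00230e+01]
 [ 1.00000e+00 -0.00000e+00  1.00000e-03 -6.39000e-01]
 [-1.00000e-03 -2.72000e-01  9.62000e-01 -1.41811e+02]
 [ 0.00000e+00  0.00000e+00  0.00000e+00  1.00000e+00]] 287.84705220817204 322.08763193806703 203.46419742998975
```

```bash
cat >> h.py <<'E'
def plan(target,yaw,n,nt=None,st=None):
    s=st or r.read_state();p=np.array(s['tool_pos']);y=s['ee_rot'][2];dy=(yaw-y+np.pi)%(2*np.pi)-np.pi
    nt=nt or n;d=(np.array(target)-p)/n/10;out=[]
    for i in range(n):
        c,sn=np.cos(y),np.sin(y);out.append([round(v,2) for v in(c*d[0]+sn*d[1],sn*d[0]-c*d[1],-d[2])]+[round(-dy/nt,3) if i<nt else 0]);y+=dy/nt if i<nt else 0
    print('now',p.round(1),round(s['ee_rot'][2],3));[print(o) for o in out]
E
python3 -c "
from h import *
plan([452,111,232],-2.034,15)"
```

```text
now [210.3 507.8 230.6] -0.393
[np.float64(2.5), np.float64(1.83), np.float64(-0.01), np.float64(0.109)]
[np.float64(2.69), np.float64(1.54), np.float64(-0.01), np.float64(0.109)]
[np.float64(2.84), np.float64(1.24), np.float64(-0.01), np.float64(0.109)]
[np.float64(2.96), np.float64(0.92), np.float64(-0.01), np.float64(0.109)]
[np.float64(3.04), np.float64(0.59), np.float64(-0.01), np.float64(0.109)]
[np.float64(3.09), np.float64(0.26), np.float64(-0.01), np.float64(0.109)]
[np.float64(3.1), np.float64(-0.08), np.float64(-0.01), np.float64(0.109)]
[np.float64(3.07), np.float64(-0.42), np.float64(-0.01), np.float64(0.109)]
[np.float64(3.01), np.float64(-0.75), np.float64(-0.01), np.float64(0.109)]
[np.float64(2.91), np.float64(-1.07), np.float64(-0.01), np.float64(0.109)]
[np.float64(2.77), np.float64(-1.38), np.float64(-0.01), np.float64(0.109)]
[np.float64(2.6), np.float64(-1.68), np.float64(-0.01), np.float64(0.109)]
[np.float64(2.4), np.float64(-1.95), np.float64(-0.01), np.float64(0.109)]
[np.float64(2.18), np.float64(-2.2), np.float64(-0.01), np.float64(0.109)]
[np.float64(1.92), np.float64(-2.43), np.float64(-0.01), np.float64(0.109)]
```

Two things could be taken for the basket. One is at top-view pixel (333,219): grip about 45 mm long, with two jars in it. The other is at (210,201): grip about 32 mm long, smaller. The scene view also shows orange grips at (338,228) and (198,285), which are the same two baskets. I choose (333,219), based on its size and the close crop c1.

Emit:
servo_tool([
  {"translation":[2.5,1.83,0],"twist":0.109},
  {"translation":[2.69,1.54,0],"twist":0.109},
  {"translation":[2.84,1.24,0],"twist":0.109},
  {"translation":[2.96,0.92,0],"twist":0.109},
  {"translation":[3.04,0.59,0],"twist":0.109},
], jaw=0)

```text
time_s: 0.57
tool_pos: [291.6, 374.5, 231.0]
ee_rot: [3.141, -0.0, -0.943]
contact_force: [0.5, -0.8, -0.2]
width: 1.002
grasp_force: 0.0
```

Emit:
servo_tool([
  {"translation":[3.09,0.26,0],"twist":0.109},
  {"translation":[3.1,-0.08,0],"twist":0.109},
  {"translation":[3.07,-0.42,0],"twist":0.109},
  {"translation":[3.01,-0.75,0],"twist":0.109},
  {"translation":[2.91,-1.07,0],"twist":0.109},
])

```text
time_s: 0.98
tool_pos: [372.6, 242.2, 231.2]
ee_rot: [3.141, -0.0, -1.488]
contact_force: [1.1, 0.1, 0.8]
width: 1.001
grasp_force: 0.0
```

Emit:
servo_tool([
  {"translation":[2.77,-1.38,0],"twist":0.109},
  {"translation":[2.6,-1.68,0],"twist":0.109},
  {"translation":[2.4,-1.95,0],"twist":0.109},
  {"translation":[2.18,-2.2,0],"twist":0.109},
  {"translation":[1.92,-2.43,0],"twist":0.109},
])

```text
time_s: 1.4
tool_pos: [453.8, 110.5, 231.2]
ee_rot: [3.141, -0.0, -2.033]
contact_force: [0.1, 0.4, -1.1]
width: 1.003
grasp_force: 0.0
```

```bash
python3 -c "
from h import *
d=snap('wrist','w1.png');print(d['st']['tool_pos'],d['st']['ee_rot'],d['st']['joint_positions'],d['st']['time_s'],d['st']['qvel'])"
```

```text
[453.82751119 110.48123096 231.16618061] [ 3.14131386e+00 -6.56706623e-05 -2.03310801e+00] [ 5.75528334e-01  9.02361417e-02 -9.41487648e-02 -2.10317131e-04
 -1.38660964e+00 -1.03780148e+00] 1.4 [-8.46970138e-01  2.15948020e-01  2.39659131e-01 -2.50250428e-04
 -1.99301664e-02 -4.54968913e-01]
```

View pics/w1.png

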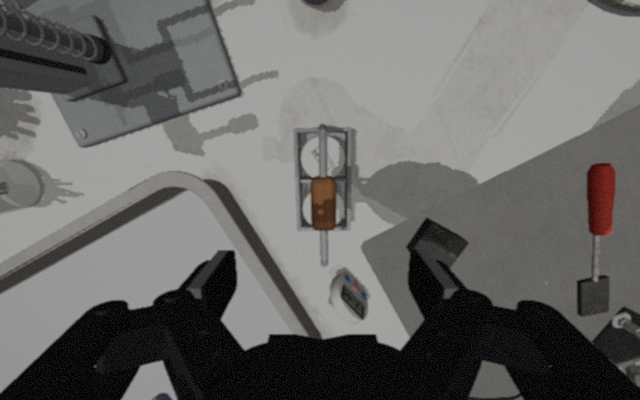

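```bash
cat > orange.py <<'E'
from h import *
def meas(d,z=142,show=1):
    hsv=cv2.cvtColor(d['image'],cv2.COLOR_RGB2HSV);m=cv2.inRange(hsv,(5,120,50),(20,255,255))
    n,l,s,c=cv2.connectedComponentsWithStats(m);i=1+np.argmax(s[1:,4])
    px=np.argwhere(l==i)[:,::-1].astype(np.float32);rc=cv2.minAreaRect(px)
    b=np.array([onz(d,*q,z) for q in cv2.boxPoints(rc)])
    e=[b[1]-b[0],b[2]-b[1]];e.sort(key=np.linalg.norm)
    print('grip',onz(d,*c[i],z).round(1),c[i].round(1),'box c',b.mean(0).round(1),[round(np.linalg.norm(x),1) for x in e],'ang',np.arctan2(e[1][1],e[1][0]),'tcp px',proj(d,d['st']['tool_pos']).round(0))
if __name__=='__main__':
    meas(load('w1.png'));d=snap('wrist','w2.png');print(d['st']['tool_pos'],d['st']['ee_rot']);meas(d)
E
python3 orange.py
```

```text
grip [452.3 107.  142. ] [323.2 202.8] box c [453. 108. 142.] [np.float64(19.5), np.float64(44.2)] ang 1.1207324518782773 tcp px [324. 254.]
[455.66402241 106.98532566 231.008125  ] [-3.14062071e+00 -2.26584886e-03 -2.04230405e+00]
grip [452.3 106.9 142. ] [327.1 205.5] box c [452.9 107.7 142. ] [np.float64(18.9), np.float64(45.4)] ang 1.1381377135976218 tcp px [324. 254.]
```

Emit:
servo_tool([
  {"translation":[0,0,1],"twist":0},
  {"translation":[0,0,1],"twist":0},
  {"translation":[0,0,1],"twist":0},
  {"translation":[0,0,0.5],"twist":0},
  {"translation":[0,0,0],"twist":0},
])

```text
time_s: 1.92
tool_pos: [452.2, 112.3, 194.6]
ee_rot: [3.139, -0.002, -2.026]
contact_force: [0.5, -0.2, 0.3]
width: 1.0
grasp_force: 0.0
```

```bash
python3 -c "
from orange import *
d=snap('wrist','w3.png');print(d['st']['tool_pos'],d['st']['ee_rot']);meas(d);plan([452.5,109.5,112],-2.03,10)"
```

```text
[452.18558626 112.32425562 194.55032536] [ 3.13941568e+00 -2.28207965e-03 -2.02605126e+00]
grip [452.2 106.7 142. ] [320.1 215. ] box c [452.7 107.6 142. ] [np.float64(19.3), np.float64(45.5)] ang 1.1267544276593116 tcp px [324. 254.]
now [452.8 112.4 195.6] -2.026
[np.float64(0.03), np.float64(-0.01), np.float64(0.84), np.float64(0.0)]
[np.float64(0.03), np.float64(-0.01), np.float64(0.84), np.float64(0.0)]
[np.float64(0.03), np.float64(-0.01), np.float64(0.84), np.float64(0.0)]
[np.float64(0.03), np.float64(-0.01), np.float64(0.84), np.float64(0.0)]
[np.float64(0.03), np.float64(-0.01), np.float64(0.84), np.float64(0.0)]
[np.float64(0.03), np.float64(-0.01), np.float64(0.84), np.float64(0.0)]
[np.float64(0.03), np.float64(-0.01), np.float64(0.84), np.float64(0.0)]
[np.float64(0.03), np.float64(-0.01), np.float64(0.84), np.float64(0.0)]
[np.float64(0.03), np.float64(-0.01), np.float64(0.84), np.float64(0.0)]
[np.float64(0.03), np.float64(-0.01), np.float64(0.84), np.float64(0.0)]
```

Emit:
servo_tool([
  {"translation":[0.08,-0.02,1.2],"twist":0},
  {"translation":[0.08,-0.02,1.2],"twist":0},
  {"translation":[0.08,0,1.2],"twist":0},
  {"translation":[0.08,0,1.2],"twist":0},
  {"translation":[0.08,0,1.2],"twist":0},
])

```text
time_s: 2.38
tool_pos: [452.3, 108.8, 136.4]
ee_rot: [-3.141, 0.001, -2.027]
contact_force: [-0.1, -0.6, 0.1]
width: 0.999
grasp_force: 0.0
```

Emit:
servo_tool([
  {"translation":[0,0,1.2],"twist":0},
  {"translation":[0,0,1.1],"twist":0},
  {"translation":[0,0,0],"twist":0},
  {"translation":[0,0,0],"twist":0},
  {"translation":[0,0,0],"twist":0},
])

```text
time_s: 2.8
tool_pos: [452.7, 108.7, 114.3]
ee_rot: [-3.14, 0.001, -2.027]
contact_force: [-0.3, -0.7, 1.1]
width: 1.003
grasp_force: 0.0
```

```bash
python3 -c "
from h import *
d=snap('wrist','w4.png');print(d['st']['tool_pos'],d['st']['ee_rot'],d['st']['contact_force'])"
```

```text
[452.71676314 108.67342854 114.29922532] [-3.14036974e+00  1.11207920e-03 -2.02699375e+00] [-0.25086261 -0.72389724  1.05215422]
```

View pics/w4.png

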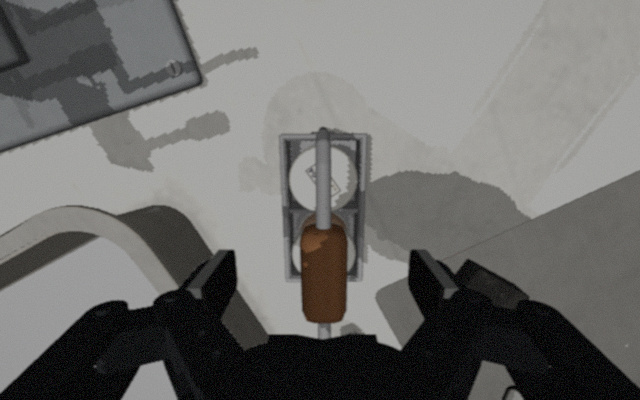

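Wrist view: the grip is centred between the fingers at (324,272), with the pads near columns 235 and 412. Closing.

Emit:
servo_tool([
  {"translation":[0,0,0.1],"twist":0},
  {"translation":[0,0,0.1],"twist":0},
  {"translation":[0,0,0],"twist":0},
  {"translation":[0,0,0],"twist":0},
  {"translation":[0,0,0],"twist":0},
], jaw=1)

```text
time_s: 3.27
tool_pos: [452.1, 108.2, 111.4]
ee_rot: [-3.142, 0.0, -2.028]
contact_force: [-0.2, -0.5, -0.1]
width: 0.3
grasp_force: 0.0
```

Emit:
servo_tool([
  {"translation":[0,0,0],"twist":0},
  {"translation":[0,0,0],"twist":0},
  {"translation":[0,0,0],"twist":0},
  {"translation":[0,0,0],"twist":0},
  {"translation":[0,0,0],"twist":0},
])

```text
time_s: 3.68
tool_pos: [452.3, 108.4, 111.5]
ee_rot: [-3.141, 0.001, -2.028]
contact_force: [-1.4, 1.3, 2.6]
width: 0.248
grasp_force: 59.8
```

```bash
python3 -c "
from h import *
print(r.read_state())"
```

```text
{'time_s': 3.6833, 'joint_positions': array([ 5.73628822e-01,  1.63387446e-01, -3.25828793e-01, -7.09354307e-05,
       -1.08099092e+00, -1.03052820e+00]), 'qvel': array([ 0.00130711, -0.00070303,  0.00033245,  0.00063722, -0.00088396,
        0.00015439]), 'joint_torque': array([-7.29171764e-01, -2.95709664e+01,  2.03279400e+01,  4.93673936e+00,
        7.41165597e-02,  1.26104328e-02]), 'tool_pos': array([452.25241612, 108.40409686, 111.5060518 ]), 'ee_rot': array([-3.14134330e+00,  5.37462318e-04, -2.02772899e+00]), 'contact_force': array([-1.40569358,  1.33502605,  2.63816956]), 'moment': array([0.46218895, 0.4013313 , 0.03814037]), 'grasp_force': 59.84256684780121, 'width': 0.24819946817585123}
```

Emit:
servo_tool([
  {"translation":[0,0,-0.3],"twist":0},
  {"translation":[0,0,-0.6],"twist":0},
  {"translation":[0,0,-1],"twist":0},
  {"translation":[0,0,-1.4],"twist":0},
  {"translation":[0,0,-1.7],"twist":0},
])

```text
time_s: 4.1
tool_pos: [450.8, 107.6, 160.6]
ee_rot: [3.139, -0.003, -2.028]
contact_force: [0.8, 0.8, -4.0]
width: 0.247
grasp_force: 58.9
```

Emit:
servo_tool([
  {"translation":[0,0,-2],"twist":0},
  {"translation":[0,0,-2],"twist":0},
  {"translation":[0,0,-2],"twist":0},
  {"translation":[0,0,-2],"twist":0},
  {"translation":[0,0,-2],"twist":0},
])

```text
time_s: 4.52
tool_pos: [451.4, 107.8, 261.8]
ee_rot: [3.14, -0.001, -2.028]
contact_force: [0.2, 0.1, -4.3]
width: 0.252
grasp_force: 58.9
```

```bash
python3 -c "
from h import *
a=-0.152;s=np.array([512.6,-110]);X=np.array([np.cos(a),np.sin(a)])
print(s-75*X); plan([*(s-75*X),262],a-np.pi/2,10,8)"
```

```text
[438.46473318 -98.64384692]
now [451.4 107.8 261.8] -2.028
[np.float64(1.91), np.float64(-0.8), np.float64(-0.0), np.float64(-0.038)]
[np.float64(1.94), np.float64(-0.72), np.float64(-0.0), np.float64(-0.038)]
[np.float64(1.96), np.float64(-0.65), np.float64(-0.0), np.float64(-0.038)]
[np.float64(1.99), np.float64(-0.57), np.float64(-0.0), np.float64(-0.038)]
[np.float64(2.01), np.float64(-0.5), np.float64(-0.0), np.float64(-0.038)]
[np.float64(2.03), np.float64(-0.42), np.float64(-0.0), np.float64(-0.038)]
[np.float64(2.04), np.float64(-0.34), np.float64(-0.0), np.float64(-0.038)]
[np.float64(2.05), np.float64(-0.26), np.float64(-0.0), np.float64(-0.038)]
[np.float64(2.06), np.float64(-0.19), np.float64(-0.0), 0]
[np.float64(2.06), np.float64(-0.19), np.float64(-0.0), 0]
```

Emit:
servo_tool([
  {"translation":[1.0,-0.4,0],"twist":-0.038},
  {"translation":[1.94,-0.72,0],"twist":-0.038},
  {"translation":[1.96,-0.65,0],"twist":-0.038},
  {"translation":[1.99,-0.57,0],"twist":-0.038},
  {"translation":[2.01,-0.5,0],"twist":-0.038},
])

```text
time_s: 4.93
tool_pos: [445.3, 13.9, 260.8]
ee_rot: [3.14, -0.001, -1.836]
contact_force: [0.8, -0.5, -4.0]
width: 0.247
grasp_force: 59.0
```

Emit:
servo_tool([
  {"translation":[2.03,-0.42,0],"twist":-0.038},
  {"translation":[2.04,-0.34,0],"twist":-0.038},
  {"translation":[2.05,-0.26,0],"twist":-0.038},
  {"translation":[2.06,-0.19,0],"twist":0},
  {"translation":[2,-0.19,0],"twist":0},
])

```text
time_s: 5.35
tool_pos: [438.8, -88.8, 260.9]
ee_rot: [3.14, -0.0, -1.724]
contact_force: [1.6, 0.4, -4.5]
width: 0.247
grasp_force: 59.0
```

Emit:
servo_tool([
  {"translation":[0.9,-0.4,0],"twist":0},
  {"translation":[0,0,0],"twist":0},
  {"translation":[0,0,0],"twist":0},
  {"translation":[0,0,0],"twist":0},
  {"translation":[0,0,0],"twist":0},
])

```text
time_s: 5.77
tool_pos: [442.2, -96.6, 261.1]
ee_rot: [3.141, 0.0, -1.723]
contact_force: [-0.4, 0.0, -3.8]
width: 0.249
grasp_force: 59.1
```

```bash
python3 -c "
from h import *
d=snap('wrist','w5.png');t=snap('top','t5.png');s=snap('scene','s5.png');print(s['st'])
a=t['image'][110:230,330:450];c=d['image'];e=s['image'][110:270,270:430]
k=cv2.resize(a,(400,400),interpolation=cv2.INTER_CUBIC);e=cv2.resize(e,(400,400),interpolation=cv2.INTER_CUBIC)
cv2.imwrite('pics/c5.png',np.hstack([k,e])[:,:,::-1])"
```

```text
{'time_s': 5.8667, 'joint_positions': array([ 1.32745298e-01,  5.25754477e-02, -5.94434176e-02, -1.98645045e-04,
       -1.45889635e+00, -2.84682432e-01]), 'qvel': array([-0.00127037,  0.00106631,  0.00122858,  0.00083779,  0.00046498,
       -0.00152736]), 'joint_torque': array([-8.15876853e-02, -2.87816763e+01,  2.56090468e+01,  6.03037298e+00,
       -6.87896463e-03, -4.60129333e-03]), 'tool_pos': array([442.28682672, -96.63950587, 261.24671966]), 'ee_rot': array([ 3.14142310e+00,  1.56062976e-04, -1.72275567e+00]), 'contact_force': array([ 0.73236965,  0.14932017, -4.52667392]), 'moment': array([-0.03419565, -0.03141998,  0.03611491]), 'grasp_force': 59.06474232673645, 'width': 0.24970102842964645}
```

View pics/c5.png

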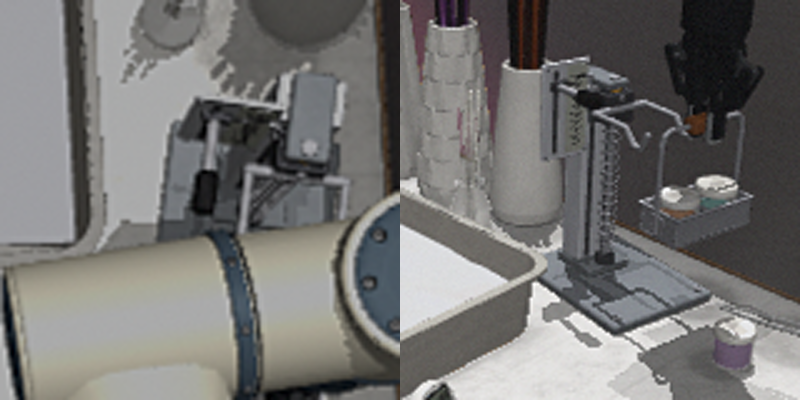

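View pics/w5.png

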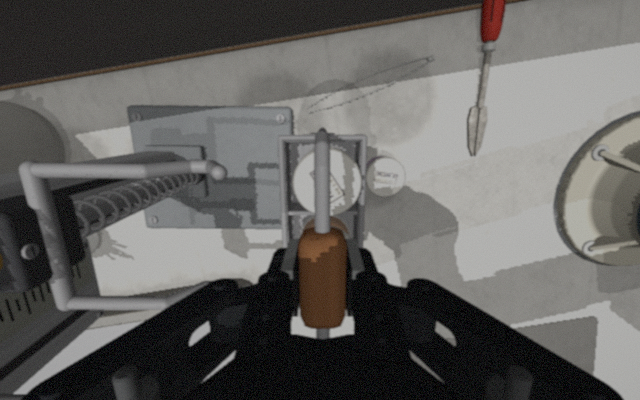

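```bash
python3 -c "
from h import *
d=load('w5.png')
for n,u,v,z in(('Rtip',217,168,257),('Rbar',60,171,257),('Rbar2',140,170,257),('Lbar',85,303,257),('Lbar2',150,302,257),('Ltip?',200,294,257),('cross R',28,172,257),('cross L',60,300,257),('footFR',291,107,14),('footFL',293,228,14),('footBR',128,107,14),('grip',322,285,292)):
  print(n,onz(d,u,v,z).round(1))
f=np.array([512.6,-110]);a=-.152;X=np.array([np.cos(a),np.sin(a)]);Y=np.array([-X[1],X[0]])
for x,y,z in((-20,-40,258),(60,-40,257),(60,40,257),(-20,40,258),(-30,-85,14)): print(proj(d,[*(f+x*X+y*Y),z]).round(0))
"
```

```text
Rtip [ 489.3 -150.6  257. ]
Rbar [ 568.9 -161.2  257. ]
Rbar2 [ 528.4 -155.5  257. ]
Lbar [585.1 -85.3 257. ]
Lbar2 [547.5 -80.2 257. ]
Ltip? [517.3 -80.9 257. ]
cross R [ 585.2 -163.2  257. ]
cross L [598.7 -89.4 257. ]
footFR [ 469.5 -189.3   14. ]
footFL [496.5 -26.4  14. ]
footBR [ 676.1 -221.    14. ]
grip [443.5 -97.2 292. ]
[223. 175.]
[ 68. 175.]
[100. 310.]
[236. 311.]
[291. 107.]
```

Emit:
servo_tool([
  {"translation":[0.1,-0.6,0],"twist":0},
  {"translation":[0.1,-1,0],"twist":0},
  {"translation":[0.1,-1,0],"twist":0},
  {"translation":[0.05,-1,0],"twist":0},
  {"translation":[0,-1,0],"twist":0},
])

```text
time_s: 6.33
tool_pos: [488.5, -108.1, 261.0]
ee_rot: [3.141, -0.0, -1.724]
contact_force: [0.3, 0.4, -4.3]
width: 0.247
grasp_force: 59.1
```

Emit:
servo_tool([
  {"translation":[0,-1,0],"twist":0},
  {"translation":[0,-1,0],"twist":0},
  {"translation":[0,-0.6,0],"twist":0},
  {"translation":[0,0,0],"twist":0},
  {"translation":[0,0,0],"twist":0},
])

```text
time_s: 6.75
tool_pos: [513.0, -111.7, 260.9]
ee_rot: [3.141, -0.0, -1.724]
contact_force: [0.2, -0.8, -4.0]
width: 0.248
grasp_force: 59.2
```

```bash
python3 -c "
from h import *
d=snap('wrist','w6.png');s=snap('scene','s6.png');S=s['st'];print(S['tool_pos'],S['contact_force'],S['time_s'],S['ee_rot'])
e=s['image'][110:230,280:400];e=cv2.resize(e,(400,400),interpolation=cv2.INTER_CUBIC);w=d['image'][:,50:450]
cv2.imwrite('pics/c6.png',np.hstack([w,e])[:,:,::-1])"
```

```text
[ 512.74856329 -111.69104198  261.19728628] [-0.39268932  0.72686562 -4.39645817] 6.8 [ 3.14111150e+00 -3.55594225e-05 -1.72378136e+00]
```

View pics/c6.png

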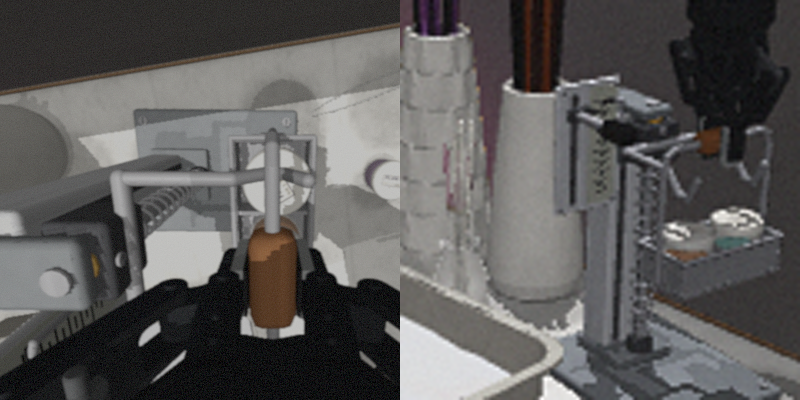

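```bash
python3 -c "
from h import *
d=load('w6.png');p=d['st']['tool_pos'];a=-.153;X=np.array([np.cos(a),np.sin(a),0])
for n,u,v,z in(('tip',364,181,258),('bar',210,180,257),('cross',172,180,257)):
  q=onz(d,u,v,z);print(n,q.round(1),'scale x rel wire',round((q-p)@X,1),'y',round((q-p)@np.array([-X[1],X[0],0]),1))
t=load('top.png')
"
```

```text
tip [ 487.  -147.9  258. ] scale x rel wire -20.2 y -39.7
bar [ 565.1 -160.3  257. ] scale x rel wire 58.9 y -40.1
cross [ 584.4 -163.3  257. ] scale x rel wire 78.4 y -40.1
```

Emit:
servo_tool([
  {"translation":[0,0,0.7],"twist":0},
  {"translation":[0,0,0.9],"twist":0},
  {"translation":[0,0,0.8],"twist":0},
  {"translation":[0,0,0.4],"twist":0},
  {"translation":[0,0,0.2],"twist":0},
])

```text
time_s: 7.27
tool_pos: [512.1, -111.6, 229.9]
ee_rot: [3.139, -0.0, -1.724]
contact_force: [-0.4, 0.5, -4.2]
width: 0.25
grasp_force: 59.2
```

Emit:
servo_tool([
  {"translation":[0,0,0.15],"twist":0},
  {"translation":[0,0,0.15],"twist":0},
  {"translation":[0,0,0.15],"twist":0},
  {"translation":[0,0,0.15],"twist":0},
  {"translation":[0,0,0.15],"twist":0},
])

```text
time_s: 7.68
tool_pos: [513.0, -111.7, 223.9]
ee_rot: [-3.141, 0.0, -1.724]
contact_force: [0.8, 0.6, -4.2]
width: 0.248
grasp_force: 59.2
```

Emit:
servo_tool([
  {"translation":[0,0,0.2],"twist":0},
  {"translation":[0,0,0.2],"twist":0},
  {"translation":[0,0,0.2],"twist":0},
  {"translation":[0,0,0.2],"twist":0},
  {"translation":[0,0,0.2],"twist":0},
])

```text
time_s: 8.1
tool_pos: [513.0, -111.7, 213.7]
ee_rot: [-3.141, -0.0, -1.724]
contact_force: [0.5, -0.4, -3.2]
width: 0.242
grasp_force: 59.3
```

```bash
python3 -c "
from h import *
s=r.read_state();print(s['tool_pos'],s['contact_force'],s['moment'])"
```

```text
[ 513.03331407 -111.72118607  213.72754314] [ 0.51817187 -0.39595416 -3.20897529] [-0.01337203 -0.05571806 -0.01815268]
```

Emit:
servo_tool([
  {"translation":[0,0,0.2],"twist":0},
  {"translation":[0,0,0.2],"twist":0},
  {"translation":[0,0,0.2],"twist":0},
  {"translation":[0,0,0.2],"twist":0},
  {"translation":[0,0,0.2],"twist":0},
])

```text
time_s: 8.52
tool_pos: [513.0, -111.8, 203.8]
ee_rot: [-3.141, -0.0, -1.724]
contact_force: [-0.6, -0.5, -2.3]
width: 0.247
grasp_force: 59.5
```

Emit:
servo_tool([
  {"translation":[0,0,0.2],"twist":0},
  {"translation":[0,0,0.2],"twist":0},
  {"translation":[0,0,0.1],"twist":0},
  {"translation":[0,0,0],"twist":0},
  {"translation":[0,0,0],"twist":0},
])

```text
time_s: 8.93
tool_pos: [513.0, -111.8, 198.9]
ee_rot: [-3.141, -0.0, -1.724]
contact_force: [-0.5, -0.3, -1.1]
width: 0.249
grasp_force: 59.6
```

```bash
python3 -c "
from h import *
for i in range(5):
  s=r.read_state();print(s['tool_pos'],s['contact_force'],s['moment']); r.snapshot('top')"
```

```text
[ 513.03902    -111.76778314  198.92244221] [-0.53813793 -0.33545936 -1.09346028] [-0.01670114 -0.12817847 -0.02153797]
[ 513.04673962 -111.72829461  198.98809809] [ 0.6328194  -0.20169332 -1.52771507] [ 0.01275202 -0.14038555  0.03418974]
[ 513.03117941 -111.75363172  198.97409347] [ 0.35508037 -0.08439212 -1.74415555] [ 0.04802075 -0.15340584 -0.02164006]
[ 513.02455418 -111.7564316   198.98173141] [ 1.2703316   0.20341338 -1.66479732] [-0.01396588 -0.15841479 -0.00607536]
[ 513.00930629 -111.7388261   198.94901452] [ 0.40741472 -0.02146759 -1.579997  ] [ 0.00136459 -0.14377998  0.01257152]
```

Emit:
servo_tool([
  {"translation":[0,0,0.2],"twist":0},
  {"translation":[0,0,0.2],"twist":0},
  {"translation":[0,0,0.2],"twist":0},
  {"translation":[0,0,0.2],"twist":0},
  {"translation":[0,0,0.2],"twist":0},
])

```text
time_s: 9.6
tool_pos: [513.0, -111.7, 188.7]
ee_rot: [-3.141, -0.0, -1.724]
contact_force: [-0.1, 0.4, -0.5]
width: 0.253
grasp_force: 59.7
```

Emit:
servo_tool([
  {"translation":[0,0,0.05],"twist":0},
  {"translation":[0,0,0],"twist":0},
  {"translation":[0,0,0],"twist":0},
  {"translation":[0,0,0],"twist":0},
  {"translation":[0,0,0],"twist":0},
])

```text
time_s: 10.02
tool_pos: [513.0, -111.7, 188.5]
ee_rot: [-3.141, 0.0, -1.724]
contact_force: [0.9, 0.4, -0.1]
width: 0.251
grasp_force: 59.7
```

```bash
python3 -c "
from h import *
F=[]
for i in range(12):
  s=r.read_state();F.append(s['contact_force']); r.snapshot('top')
print(s['tool_pos'],np.mean(F,0),np.std(F,0),s['moment'])"
```

```text
[ 512.97891798 -111.74271887  188.34052719] [ 0.71863961  0.0770073  -0.02670197] [0.41052696 0.39685765 0.43719709] [-0.05242961 -0.3395059   0.01925784]
```

Emit:
servo_tool([
  {"translation":[0,-0.1,0.02],"twist":0},
  {"translation":[0,-0.1,0.03],"twist":0},
  {"translation":[0,0,0],"twist":0},
  {"translation":[0,0,0],"twist":0},
  {"translation":[0,0,0],"twist":0},
])

```text
time_s: 11.03
tool_pos: [514.3, -112.0, 187.5]
ee_rot: [3.14, -0.0, -1.724]
contact_force: [-2.8, 0.5, 1.1]
width: 0.253
grasp_force: 59.8
```

```bash
python3 -c "
from h import *
F=[];M=[]
for i in range(12):
  s=r.read_state();F.append(s['contact_force']);M.append(s['moment']); r.snapshot('top')
print(s['tool_pos'],np.mean(F,0),np.std(F,0),np.mean(M,0))"
```

```text
[ 514.63502235 -112.04464737  187.68798401] [-3.50431673  0.21089369 -0.16420908] [0.39841681 0.33603553 0.57053939] [ 0.11564863  1.2147074  -0.03153345]
```

Emit:
servo_tool([
  {"translation":[0,0.08,0.02],"twist":0},
  {"translation":[0,0.08,0],"twist":0},
  {"translation":[0,0,0],"twist":0},
  {"translation":[0,0,0],"twist":0},
  {"translation":[0,0,0],"twist":0},
])

```text
time_s: 12.05
tool_pos: [514.4, -112.0, 188.1]
ee_rot: [-3.139, -0.0, -1.724]
contact_force: [1.4, -0.8, -0.8]
width: 0.249
grasp_force: 59.8
```

```bash
python3 -c "
from h import *
F=[];M=[]
for i in range(12):
  s=r.read_state();F.append(s['contact_force']);M.append(s['moment']); r.snapshot('top')
print(s['tool_pos'],np.mean(F,0),np.std(F,0),np.mean(M,0))"
```

```text
[ 513.47134817 -111.62515518  187.59244644] [ 2.25025087 -0.71364566 -0.22286705] [0.51498008 0.65691543 0.53470937] [-2.68351905e-01 -8.49025908e-01  5.83082960e-05]
```

Emit:
servo_tool([
  {"translation":[0,-0.07,0.03],"twist":0},
  {"translation":[0,0,0.05],"twist":0},
  {"translation":[0,0,0.05],"twist":0},
  {"translation":[0,0,0],"twist":0},
  {"translation":[0,0,0],"twist":0},
])

```text
time_s: 13.07
tool_pos: [513.6, -111.7, 186.1]
ee_rot: [3.141, 0.0, -1.724]
contact_force: [0.1, 0.8, -0.7]
width: 0.249
grasp_force: 59.8
```

```bash
python3 -c "
from h import *
F=[];M=[]
for i in range(12):
  s=r.read_state();F.append(s['contact_force']);M.append(s['moment']); r.snapshot('top')
print(s['tool_pos'],np.mean(F,0),np.std(F,0),np.mean(M,0))"
```

```text
[ 513.69896018 -111.79957219  186.13807039] [-0.84911905  1.86126693  0.06522764] [0.71167814 0.63526388 0.64245329] [ 0.59018031  0.27096335 -0.00224973]
```

Emit:
servo_tool([
  {"translation":[0,0,0],"twist":0},
  {"translation":[0,0,0],"twist":0},
  {"translation":[0,0,0],"twist":0},
  {"translation":[0,0,0],"twist":0},
  {"translation":[0,0,0],"twist":0},
], jaw=0.5)

```text
time_s: 14.08
tool_pos: [514.1, -112.0, 186.4]
ee_rot: [-3.141, -0.0, -1.724]
contact_force: [0.3, 0.6, -0.1]
width: 0.502
grasp_force: 0.0
```

```bash
python3 -c "
from h import *
d=snap('wrist','w7.png');s=snap('scene','s7.png');S=s['st'];print(S['tool_pos'],S['contact_force'],S['time_s'],S['width'])
e=s['image'][110:230,280:400];e=cv2.resize(e,(400,400),interpolation=cv2.INTER_CUBIC);w=d['image'][:,50:450]
cv2.imwrite('pics/c7.png',np.hstack([w,e])[:,:,::-1])"
```

```text
[ 514.10633164 -111.99337076  186.37827523] [ 0.5695047  -0.44141484 -0.43634309] 14.1333 0.4976329075848991
```

View pics/c7.png

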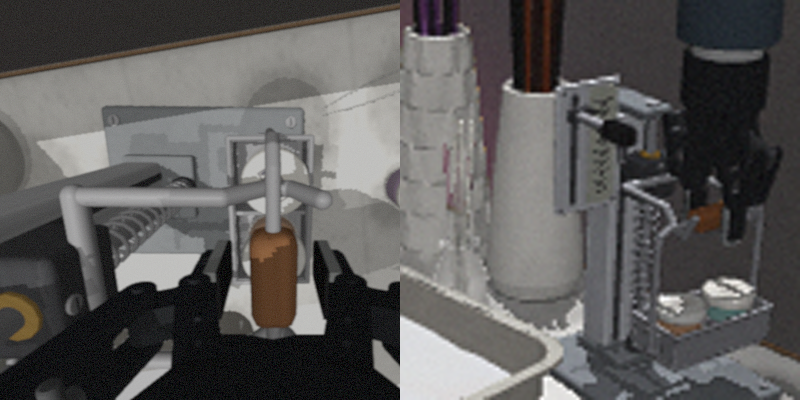

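Emit:
servo_tool([
  {"translation":[0,0,-0.4],"twist":0},
  {"translation":[0,0,-0.8],"twist":0},
  {"translation":[0,0,-1],"twist":0},
  {"translation":[0,0,-1.5],"twist":0},
  {"translation":[0,0,-2],"twist":0},
])

```text
time_s: 14.6
tool_pos: [513.5, -111.9, 244.0]
ee_rot: [3.14, -0.0, -1.724]
contact_force: [-0.5, -1.0, -0.3]
width: 0.496
grasp_force: 0.0
```

Emit:
servo_tool([
  {"translation":[0,0,-2.5],"twist":0},
  {"translation":[0,0,-2.5],"twist":0},
  {"translation":[0,0,-2.5],"twist":0},
  {"translation":[0,0,-2.5],"twist":0},
  {"translation":[0,0,-2.5],"twist":0},
])

```text
time_s: 15.02
tool_pos: [513.7, -112.0, 371.0]
ee_rot: [-3.14, 0.0, -1.724]
contact_force: [0.7, -0.3, -0.4]
width: 0.505
grasp_force: 0.0
```

```bash
python3 -c "
from h import *
t=load('top.png');s=load('s7.png')
def blob(d,box):
  u0,u1,v0,v1=box;g=d['image'][v0:v1,u0:u1].max(2);m=(g<45).astype(np.uint8)
  n,l,st,c=cv2.connectedComponentsWithStats(m)
  for i in range(1,n):
    if st[i,4]>8: print(st[i],c[i]+[u0,v0])
print('top');blob(t,(384,400,155,182));print('scene');blob(s,(328,362,130,165))
for sp in(345.4,149),:
  p=tri(ray(t,391.3,167.3),ray(s,*sp));print(p)
f=np.array([513.2,-111.7]);a=-.153;X=np.array([np.cos(a),np.sin(a)]);Y=np.array([-X[1],X[0]])
print('scale',(p[:2]-f)@X,(p[:2]-f)@Y)
print([proj(s,[*(f+50*X+50*Y),z]).round(1) for z in(294,280,260)],[proj(s,[*(f+x*X+y*Y),z]).round(1) for x,y,z in ((0,40,206),(111,48,258),(118,25,188),(118,97,188),(118,97,316),(118,25,316))])
S=r.read_state();print(S['tool_pos'],S['time_s'])
"
```

```text
top
[ 3  6  9 14 93] [391.16129032 167.48387097]
scene
[ 18  14  16  21 107] [355.28971963 156.56074766]
[11 16 12  9 68] [345.01470588 149.64705882]
[570.76784608 -42.46976265 291.25824877]
scale 46.34440753413285 77.1950682104891
[array([351.4, 146.2]), array([351.2, 150.7]), array([350.9, 156.9])] [array([363., 178.]), array([339.2, 152. ]), array([342.7, 170.5]), array([324.9, 175. ]), array([325.7, 136. ]), array([344.3, 132.5])]
[ 513.67922372 -112.02176288  370.98072206] 15.0167
```

```bash
cat >> h.py <<'E'
f=np.array([513.2,-111.7]);a=-.153;X=np.array([np.cos(a),np.sin(a)]);Y=np.array([-X[1],X[0]])
def W(x,y,z): return np.array([*(f+x*X+y*Y),z])
def onx(d,u,v,x):
    "ray onto scale plane x; returns scale coords"
    o,k=ray(d,u,v);os=np.array([(o[:2]-f)@X,(o[:2]-f)@Y,o[2]]);ks=np.array([k[:2]@X,k[:2]@Y,k[2]]);return os+ks*(x-os[0])/ks[0]
E
python3 -c "
from h import *
plan(W(-50,120,266),a-np.pi/2,8)"
```

```text
now [ 513.7 -112.   371. ] -1.724
[np.float64(-1.5), np.float64(0.63), np.float64(1.31), np.float64(-0.0)]
[np.float64(-1.5), np.float64(0.63), np.float64(1.31), np.float64(-0.0)]
[np.float64(-1.5), np.float64(0.63), np.float64(1.31), np.float64(-0.0)]
[np.float64(-1.5), np.float64(0.63), np.float64(1.31), np.float64(-0.0)]
[np.float64(-1.5), np.float64(0.63), np.float64(1.31), np.float64(-0.0)]
[np.float64(-1.5), np.float64(0.63), np.float64(1.31), np.float64(-0.0)]
[np.float64(-1.5), np.float64(0.63), np.float64(1.31), np.float64(-0.0)]
[np.float64(-1.5), np.float64(0.63), np.float64(1.31), np.float64(-0.0)]
```

Emit:
servo_tool([
  {"translation":[-0.5,1.2,0],"twist":0},
  {"translation":[-1,1.6,0],"twist":0},
  {"translation":[-1.5,1.6,0.5],"twist":0},
  {"translation":[-1.5,0.64,1],"twist":0},
  {"translation":[-1.5,0,1.5],"twist":0},
])

```text
time_s: 15.43
tool_pos: [472.9, -44.6, 341.4]
ee_rot: [-3.135, 0.002, -1.724]
contact_force: [0.4, -0.5, 0.7]
width: 0.505
grasp_force: 0.0
```

Emit:
servo_tool([
  {"translation":[-2,0,2.5],"twist":0},
  {"translation":[-2,0,2.5],"twist":0},
  {"translation":[-2,0,2.5],"twist":0},
  {"translation":[0,0,0],"twist":0},
  {"translation":[0,0,0],"twist":0},
])

```text
time_s: 15.85
tool_pos: [482.1, 14.8, 263.3]
ee_rot: [3.14, -0.001, -1.722]
contact_force: [0.3, 0.4, 0.5]
width: 0.498
grasp_force: 0.0
```

```bash
python3 -c "
from h import *
d=snap('wrist','w8.png');S=d['st'];print(S['tool_pos'],S['time_s'],proj(d,W(111,48,258)),proj(d,W(118,50,291)))"
```

```text
[482.11343826  14.80321778 263.27099934] 15.85 [ -5.20782415 113.81613606] [-117.30381369  116.66945455]
```

View pics/w8.png

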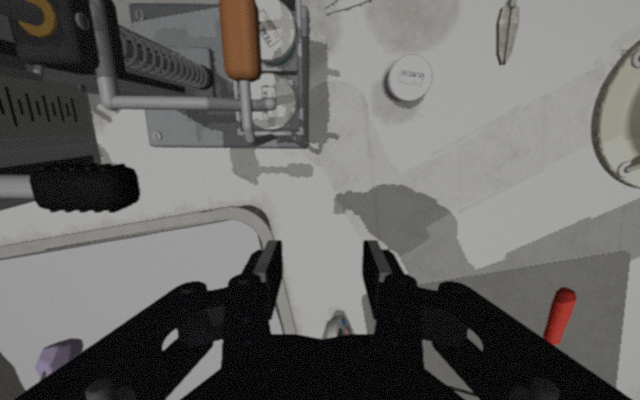

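Emit:
servo_tool([
  {"translation":[0,0,-1.5],"twist":0},
  {"translation":[0,0,-2],"twist":0},
  {"translation":[0,0,-2],"twist":0},
  {"translation":[0,0,-1.2],"twist":0},
  {"translation":[0,0,0],"twist":0},
])

```text
time_s: 16.32
tool_pos: [484.1, 13.4, 335.5]
ee_rot: [-3.133, 0.002, -1.725]
contact_force: [0.7, -0.4, -0.4]
width: 0.5
grasp_force: 0.0
```

Emit:
servo_tool([
  {"translation":[0,0,0],"twist":0},
  {"translation":[0,0,0],"twist":0},
  {"translation":[0,0,0],"twist":0},
  {"translation":[0,0,0],"twist":0},
  {"translation":[0,0,0],"twist":0},
])

```text
time_s: 16.73
tool_pos: [482.3, 14.3, 329.9]
ee_rot: [3.141, -0.0, -1.724]
contact_force: [-0.6, 0.1, -0.1]
width: 0.505
grasp_force: 0.0
```

```bash
cat > blobs.py <<'E'
from h import *
def blobs(d,u0,u1,v0,v1,zs):
    im=d['image'][v0:v1,u0:u1];g=im.max(2).astype(int);hsv=cv2.cvtColor(im,cv2.COLOR_RGB2HSV)
    for name,m in(('dark',g<50),('colour',(hsv[...,1]>110)&(g>60)),('bright',g>190)):
        n,l,s,c=cv2.connectedComponentsWithStats(m.astype(np.uint8))
        for i in np.argsort(-s[1:,4])[:12]+1:
            if s[i,4]>6: print(name,s[i][:4]+[u0,v0,0,0],s[i,4],c[i].round(1)+[u0,v0],im[l==i].mean(0).round(0))
if __name__=='__main__':
    d=snap('wrist','w9.png');S=d['st'];print(S['tool_pos'],S['ee_rot'],S['time_s'])
    P=lambda *q:proj(d,W(*q)).round(0)
    for q in((111,48,258),(111,48,291),(118,25,188),(118,97,188),(118,97,316),(118,25,316),(32,76,291),(68,76,291)):print(q,P(*q))
    blobs(d,0,170,60,230,None)
E
python3 blobs.py
```

```text
[482.28662851  14.26733391 329.86903194] [ 3.14075476e+00 -4.47106168e-04 -1.72389789e+00] 16.7333
(111, 48, 258) [ 98. 118.]
(111, 48, 291) [ 57. 117.]
(118, 25, 188) [142.  93.]
(118, 97, 188) [154. 170.]
(118, 97, 316) [ 26. 207.]
(118, 25, 316) [-14.  67.]
(32, 76, 291) [194. 163.]
(68, 76, 291) [136. 163.]
dark [66 60 95 34] 1799 [121.3  73.1] [33. 33. 34.]
dark [ 90 148  80  33] 1124 [147.1 162.5] [23. 23. 23.]
dark [52 95 33 72] 527 [ 67.9 137.7] [29. 29. 29.]
dark [106 103  34  21] 360 [122.7 113.1] [40. 40. 37.]
dark [85 89 23 38] 332 [ 95.8 109. ] [34. 34. 31.]
dark [ 37 160  26  15] 249 [ 49.1 167.1] [27. 27. 27.]
dark [35 90 13 38] 157 [ 41.  108.9] [33. 34. 31.]
dark [ 70 168  19  14] 128 [ 78.  175.7] [28. 28. 29.]
dark [66 98  8 26] 91 [ 69.8 110.6] [36. 36. 33.]
dark [ 79 100   7  23] 74 [ 81.9 111.4] [36. 35. 32.]
dark [ 45 101   8  17] 60 [ 48.6 109.5] [34. 34. 31.]
dark [ 6 73  9 11] 53 [10.2 78.3] [37. 37. 37.]
colour [117  60  17   4] 55 [125.3  61.2] [89. 70. 37.]
```

```bash
cat > rect.py <<'E'
from h import *
def rect(d,x,y0=26,y1=96,z0=225,z1=310,s=2):
    src=np.float32([proj(d,W(x,y,z)) for y,z in((y1,z1),(y0,z1),(y0,z0),(y1,z0))])
    w,h=(y1-y0)*s,(z1-z0)*s
    H=cv2.getPerspectiveTransform(src,np.float32([[0,0],[w,0],[w,h],[0,h]]))
    return cv2.warpPerspective(d['image'],H,(w,h)) # col=(y1-y)*s,row=(z1-z)*s
def prof(d,x,bands,y1=96,z1=310,s=2):
    g=cv2.cvtColor(rect(d,x),cv2.COLOR_RGB2GRAY).astype(float)
    B=np.array([g[:,int((y1-b)*s):int((y1-a)*s)].mean(1) for a,b in bands])
    print('z   ',bands)
    for i in range(0,g.shape[0],4): print(z1-i/s-1,B[:,i:i+4].mean(1).round(0).astype(int))
if __name__=='__main__':
    d=load('w9.png')
    prof(d,113,[(28,34),(34,39),(39,43),(43,46),(46,48),(48,50),(50,52),(52,55),(55,60),(60,66),(66,72),(72,80),(80,90)])
    g=d['image'].max(2)[163];print('block row163 dark cols',np.where(g[60:260]<50)[0][[0,-1]]+60)
E
python3 rect.py
```

```text
z    [(28, 34), (34, 39), (39, 43), (43, 46), (46, 48), (48, 50), (50, 52), (52, 55), (55, 60), (60, 66), (66, 72), (72, 80), (80, 90)]
309.0 [48 54 55 55 54 54 55 55 56 59 61 53 60]
307.0 [56 55 54 53 54 53 54 56 56 60 60 36 60]
305.0 [56 56 54 54 54 56 55 55 56 60 61 30 61]
303.0 [55 55 55 55 54 56 54 55 56 60 61 31 60]
301.0 [56 56 54 55 54 55 56 55 56 59 60 30 61]
299.0 [55 50 48 48 48 48 48 50 57 59 61 29 61]
297.0 [54 31 31 32 33 32 32 46 57 59 60 30 60]
295.0 [55 54 54 54 53 54 56 55 56 55 50 41 55]
293.0 [56 54 36 31 38 55 56 56 57 57 59 61 62]
291.0 [55 54 49 46 51 56 57 56 58 59 69 68 64]
289.0 [54 51 45 45 46 44 49 56 51 56 62 60 59]
287.0 [54 43 35 36 35 36 47 50 36 40 41 46 42]
285.0 [55 55 54 54 54 46 39 42 21 22 21 88 41]
283.0 [ 55  54  38  32  38  52  52  52  35  28  19 113  54]
281.0 [ 54  55  51  51  51  55  56  55  55  41  18 116  61]
279.0 [ 54  49  43  42  43  42  50  55  56  41  18 113  65]
277.0 [ 54  46  39  38  39  37  46  55  56  45  20 110  70]
275.0 [ 55  55  52  52  52  56  56  57  57  54  39 108  81]
273.0 [ 54  55  36  33  38  54  55  56  57  58  60 10
[... 766 characters left out ...]
63 123]
245.0 [ 55  56  47  45  47  54  55  55  56  60  60  60 124]
243.0 [ 54  57  39  36  41  53  56  56  56  59  60  57 126]
241.0 [ 55  54  47  48  47  51  53  56  57  59  60  52 129]
239.0 [ 55  46  36  36  33  34  46  56  55  60  59  52 130]
237.0 [ 55  52  45  44  44  46  53  55  55  59  60  46 131]
235.0 [ 54  55  45  42  45  55  56  54  56  59  59  44 131]
233.0 [ 55  55  43  37  43  54  54  56  57  60  59  40 132]
231.0 [ 54  52  48  45  50  47  52  57  55  59  60  40 132]
229.0 [ 55  47  37  37  38  39  49  56  57  59  60  37 131]
227.0 [ 54  51  45  46  46  50  54  55  56  60  59  35 130]
225.0 [ 55  56  49  45  48  55  57  57  54  59  59  35 130]
block row163 dark cols [ 69 198]
```

Emit:
servo_tool([
  {"translation":[0,-1,-2],"twist":0},
  {"translation":[0,-1.5,-2],"twist":0},
  {"translation":[0,-1.5,-2],"twist":0},
  {"translation":[0,-1,-2],"twist":0},
  {"translation":[0,0,0],"twist":0},
])

```text
time_s: 17.2
tool_pos: [534.0, 6.3, 412.5]
ee_rot: [-3.138, 0.0, -1.725]
contact_force: [-0.5, -0.3, -0.5]
width: 0.499
grasp_force: 0.0
```

Emit:
servo_tool([
  {"translation":[0,0,0],"twist":0},
  {"translation":[0,0,0],"twist":0},
  {"translation":[0,0,0],"twist":0},
  {"translation":[0,0,0],"twist":0},
  {"translation":[0,0,0],"twist":0},
])

```text
time_s: 17.62
tool_pos: [531.4, 6.8, 410.0]
ee_rot: [3.141, -0.0, -1.724]
contact_force: [-0.8, 0.5, -0.0]
width: 0.499
grasp_force: 0.0
```

```bash
cat > tips.py <<'E'
from rect import *
def tips(n,x=112,zp=None):
    d=load(n);s=4;g=cv2.cvtColor(rect(d,x,s=s),cv2.COLOR_RGB2GRAY).astype(float)
    o,_=ray(d,0,0);o=np.array([(o[:2]-f)@X,(o[:2]-f)@Y,o[2]])
    print(n,'cam scale',o.round(1),'slope',round((o[2]-272)/(x-o[0]),3))
    for y in list(range(38,50))+list(range(50,64,1)):
        c=g[:,int((96-y-1)*s):int((96-y)*s)].mean(1); i=np.where(c<27)[0]
        if len(i): print(y+.5,'dark z',310-i[0]/s,'..',310-i[-1]/s,len(i))
E
python3 -c "
from tips import *
d=snap('wrist','w10.png');print(d['st']['tool_pos'],d['st']['time_s'])
tips('w9.png');tips('w10.png')
for n in('w9.png','w10.png'):
  d=load(n);g=cv2.cvtColor(rect(d,118),cv2.COLOR_RGB2GRAY).astype(float)[:,96:104].mean(1);i=[k for k in range(1,len(g)-1) if g[k]<44 and g[k]<=g[k-1] and g[k]<g[k+1]];print('ticks118 y44-48',[310-k/2 for k in i])
  R=np.where(d['image'].max(2)[int(proj(d,W(50,76,288))[1])][100:330]<45)[0]+100;print('block u',R[0],R[-1],'proj x32 z287',proj(d,W(32,76,296)),proj(d,W(32,76,287)))
"
```

```text
[531.3874982    6.75198124 410.03675558] 17.6167
w9.png cam scale [-48.4  51.3 471.7] slope 1.245
38.5 dark z 299.0 .. 256.5 25
39.5 dark z 299.0 .. 255.75 32
40.5 dark z 299.25 .. 255.25 32
41.5 dark z 299.25 .. 256.0 35
42.5 dark z 299.0 .. 257.25 27
43.5 dark z 298.75 .. 257.5 21
44.5 dark z 299.0 .. 257.75 24
45.5 dark z 299.0 .. 254.75 26
46.5 dark z 289.0 .. 258.5 10
47.5 dark z 299.25 .. 259.75 9
48.5 dark z 299.25 .. 269.25 11
49.5 dark z 299.25 .. 259.75 10
50.5 dark z 299.0 .. 298.5 3
51.5 dark z 299.25 .. 298.5 4
55.5 dark z 286.75 .. 286.75 1
56.5 dark z 287.5 .. 284.5 13
57.5 dark z 287.75 .. 284.75 13
58.5 dark z 287.75 .. 285.0 12
59.5 dark z 288.0 .. 285.25 12
60.5 dark z 287.5 .. 285.25 10
61.5 dark z 287.25 .. 285.0 10
62.5 dark z 287.5 .. 285.0 11
63.5 dark z 287.75 .. 284.5 14
w10.png cam scale [  1.3  51.4 551.9] slope 2.528
38.5 dark z 262.25 .. 256.25 25
39.5 dark z 261.75 .. 255.75 25
40.5 dark z 262.5 .. 254.75 32
41.5 dark z 262.5 .. 254.75 32
42.5 dark z 259.75 .. 248.0 27
43.5 dark z 258.75 .. 254.5 18
44.5 dark z 259.25 .. 255.0 18
45.5 dark z 260.0 .. 256.0 17
46.5 dark z 259.25 .. 256.5 12
58.5 dark z 286.5 .. 286.5 1
ticks118 y44-48 [292.5, 287.0, 282.5, 277.0, 272.0, 267.0, 262.0, 257.0, 251.5, 247.0, 242.0, 237.0, 231.5, 226.5]
block u 138 198 proj x32 z287 [190.2250485  164.58410815] [196.40738542 162.61251414]
ticks118 y44-48 [287.5, 285.5, 279.0, 278.0, 274.0, 271.0, 266.5, 262.5, 258.5, 257.5, 241.5, 232.5]
block u 189 287 proj x32 z287 [286.95303263 151.67269464] [288.1099874 150.7084061]
```

```bash
python3 -c "
from rect import *
for n in('w9.png','w10.png'):
  d=load(n);g=cv2.cvtColor(rect(d,112,s=4),cv2.COLOR_RGB2GRAY).astype(float)
  print(n)
  for lo,hi in((51,53),(53,55),(55,58),(58,61)):
    c=g[:,(96-hi)*4:(96-lo)*4].mean(1);c=c.reshape(-1,4).mean(1);print((lo,hi),'z 295..272',c[15:38].round(0).astype(int))
  for lo,hi in((40,43),(43,45),(45,46),(46,48),(48,50)):
    c=g[:,(96-hi)*4:(96-lo)*4].mean(1);c=c.reshape(-1,4).mean(1);print((lo,hi),'z 268..248',c[42:62].round(0).astype(int))
"
```

```text
w9.png
(51, 53) z 295..272 [55 56 57 57 53 51 50 54 44 40 51 57 56 56 55 51 52 57 57 57 57 54 54]
(53, 55) z 295..272 [57 55 56 56 57 53 51 46 42 42 52 54 56 55 57 55 56 55 56 57 57 55 55]
(55, 58) z 295..272 [56 57 57 57 53 46 42 29 23 21 31 47 54 56 55 56 54 56 55 57 55 56 57]
(58, 61) z 295..272 [58 58 60 59 54 48 38 25 20 20 33 48 59 59 57 58 57 58 60 60 59 59 59]
(40, 43) z 268..248 [53 53 43 32 43 51 46 31 17 13 14 22 28 34 41 51 46 34 33 44]
(43, 45) z 268..248 [55 52 40 32 44 55 51 38 23 17 23 36 35 34 45 53 49 36 34 48]
(45, 46) z 268..248 [54 55 42 37 45 54 52 36 21 19 28 31 34 29 42 50 45 36 35 46]
(46, 48) z 268..248 [54 53 42 36 45 52 51 37 24 31 39 43 40 41 49 52 46 36 35 44]
(48, 50) z 268..248 [55 58 55 56 57 57 52 37 31 44 55 55 52 55 55 55 44 34 34 46]
w10.png
(51, 53) z 295..272 [54 54 55 57 57 56 56 57 56 51 49 52 54 55 55 56 57 57 56 56 57 57 56]
(53, 55) z 295..272 [56 55 52 50 48 46 46 45 44 44 47 52 55 57 56 55 54 56 59 59 58 58 57]
(55, 58) z 295..272 [58 56 52 48 45 42 40 37 34 35 39 44 50 55 56 57 57 57 56 55 56 57 57]
(58, 61) z 295..272 [57 56 55 53 51 47 43 39 35 35 36 41 46 50 54 57 58 60 60 60 58 58 58]
(40, 43) z 268..248 [36 36 35 34 32 30 28 24 21 18 18 18 20 26 31 33 33 33 32 31]
(43, 45) z 268..248 [36 37 39 41 41 39 37 33 30 25 20 15 20 26 31 34 36 36 35 34]
(45, 46) z 268..248 [39 38 38 38 36 34 32 29 26 24 22 22 28 33 34 34 34 34 34 34]
(46, 48) z 268..248 [42 40 38 37 37 38 37 36 34 30 27 31 38 43 43 42 42 40 39 39]
(48, 50) z 268..248 [45 44 43 43 43 44 47 50 49 47 45 44 43 44 46 47 50 52 52 50]
```

```bash
python3 -c "
from h import *
print(r.read_state()['joint_positions'].round(2))
plan(W(44,76,340),a-np.pi,14)"
```

```text
[ 0.31  0.24  0.55 -0.   -1.87 -0.46]
now [531.5   6.8 410.2] -1.724
[np.float64(0.31), np.float64(-0.31), np.float64(0.5), np.float64(0.112)]
[np.float64(0.28), np.float64(-0.35), np.float64(0.5), np.float64(0.112)]
[np.float64(0.24), np.float64(-0.38), np.float64(0.5), np.float64(0.112)]
[np.float64(0.19), np.float64(-0.4), np.float64(0.5), np.float64(0.112)]
[np.float64(0.15), np.float64(-0.42), np.float64(0.5), np.float64(0.112)]
[np.float64(0.1), np.float64(-0.43), np.float64(0.5), np.float64(0.112)]
[np.float64(0.05), np.float64(-0.44), np.float64(0.5), np.float64(0.112)]
[np.float64(-0.0), np.float64(-0.44), np.float64(0.5), np.float64(0.112)]
[np.float64(-0.05), np.float64(-0.44), np.float64(0.5), np.float64(0.112)]
[np.float64(-0.1), np.float64(-0.43), np.float64(0.5), np.float64(0.112)]
[np.float64(-0.15), np.float64(-0.42), np.float64(0.5), np.float64(0.112)]
[np.float64(-0.19), np.float64(-0.4), np.float64(0.5), np.float64(0.112)]
[np.float64(-0.24), np.float64(-0.38), np.float64(0.5), np.float64(0.112)]
[np.float64(-0.28), np.float64(-0.35), np.float64(0.5), np.float64(0.112)]
```

Emit:
servo_tool([
  {"translation":[0.31,-0.31,0.5],"twist":0.112},
  {"translation":[0.28,-0.35,0.5],"twist":0.112},
  {"translation":[0.24,-0.38,0.5],"twist":0.112},
  {"translation":[0.19,-0.4,0.5],"twist":0.112},
  {"translation":[0.15,-0.42,0.5],"twist":0.112},
])

```text
time_s: 18.08
tool_pos: [544.9, -11.3, 385.0]
ee_rot: [3.141, -0.0, -2.289]
contact_force: [0.8, -0.1, -0.5]
width: 0.503
grasp_force: 0.0
```

Emit:
servo_tool([
  {"translation":[0.1,-0.43,0.5],"twist":0.112},
  {"translation":[0.05,-0.44,0.5],"twist":0.112},
  {"translation":[0,-0.44,0.5],"twist":0.112},
  {"translation":[-0.05,-0.44,0.5],"twist":0.112},
  {"translation":[-0.1,-0.43,0.5],"twist":0.112},
])

```text
time_s: 18.5
tool_pos: [558.0, -29.1, 360.0]
ee_rot: [3.141, -0.0, -2.849]
contact_force: [-0.1, -0.1, 0.6]
width: 0.5
grasp_force: 0.0
```

Emit:
servo_tool([
  {"translation":[-0.15,-0.42,0.5],"twist":0.112},
  {"translation":[-0.19,-0.4,0.5],"twist":0.112},
  {"translation":[-0.24,-0.38,0.5],"twist":0.112},
  {"translation":[-0.28,-0.35,0.5],"twist":0.112},
  {"translation":[0,0,0],"twist":0},
])

```text
time_s: 18.92
tool_pos: [568.4, -43.6, 338.9]
ee_rot: [-3.141, -0.002, 2.987]
contact_force: [-0.1, 1.0, -1.1]
width: 0.498
grasp_force: 0.0
```

Emit:
servo_tool([
  {"translation":[0,0,0],"twist":0},
  {"translation":[0,0,0],"twist":0},
  {"translation":[0,0,0],"twist":0},
  {"translation":[0,0,0],"twist":0},
  {"translation":[0,0,0],"twist":0},
])

```text
time_s: 19.33
tool_pos: [568.7, -43.2, 340.6]
ee_rot: [3.141, 0.001, 2.993]
contact_force: [0.6, -0.3, 0.8]
width: 0.502
grasp_force: 0.0
```

```bash
python3 -c "
from h import *
d=snap('wrist','w11.png');print(d['st']['tool_pos'],d['st']['ee_rot'],d['st']['time_s'])
g=d['image'].max(2)
for q in((32,67,287),(32,85,287),(68,76,296),(32,67,296),(32,85,296)):print(q,proj(d,W(*q)).round(0))
for v in (200,215,230,245):
  i=np.where(g[v,240:400]<48)[0]+240;print(v,i[:1],i[-1:],len(i), [ (int(s[0]),int(s[-1])) for s in np.split(i,np.where(np.diff(i)>2)[0]+1) if len(s)])
plan(W(44,76,271),a-np.pi,8)"
```

```text
[568.73278546 -43.1669119  340.6249906 ] [3.14139642e+00 5.98324278e-04 2.99254618e+00] 19.3333
(32, 67, 287) [309. 203.]
(32, 85, 287) [334. 203.]
(68, 76, 296) [321. 256.]
(32, 67, 296) [308. 207.]
(32, 85, 296) [335. 207.]
200 [] [] 0 []
215 [313] [335] 22 [(313, 335)]
230 [313] [335] 23 [(313, 335)]
245 [262] [368] 35 [(262, 264), (276, 281), (314, 335), (365, 368)]
now [568.7 -43.2 340.5] 2.992
[np.float64(0.01), np.float64(-0.0), np.float64(0.87), np.float64(0.0)]
[np.float64(0.01), np.float64(-0.0), np.float64(0.87), np.float64(0.0)]
[np.float64(0.01), np.float64(-0.0), np.float64(0.87), np.float64(0.0)]
[np.float64(0.01), np.float64(-0.0), np.float64(0.87), np.float64(0.0)]
[np.float64(0.01), np.float64(-0.0), np.float64(0.87), np.float64(0.0)]
[np.float64(0.01), np.float64(-0.0), np.float64(0.87), np.float64(0.0)]
[np.float64(0.01), np.float64(-0.0), np.float64(0.87), np.float64(0.0)]
[np.float64(0.01), np.float64(-0.0), np.float64(0.87), np.float64(0.0)]
```

Emit:
servo_tool([
  {"translation":[0,0.1,1.2],"twist":0},
  {"translation":[0,0,1.4],"twist":0},
  {"translation":[0,0,1.4],"twist":0},
  {"translation":[0,0,1.4],"twist":0},
  {"translation":[0,0,1.0],"twist":0},
])

```text
time_s: 19.8
tool_pos: [568.5, -42.2, 275.0]
ee_rot: [-3.142, -0.001, 2.992]
contact_force: [1.0, 0.2, -0.7]
width: 0.505
grasp_force: 0.0
```

Emit:
servo_tool([
  {"translation":[0,0,0.4],"twist":0},
  {"translation":[0,0,0],"twist":0},
  {"translation":[0,0,0],"twist":0},
  {"translation":[0,0,0],"twist":0},
  {"translation":[0,0,0],"twist":0},
])

```text
time_s: 20.22
tool_pos: [569.3, -42.3, 273.2]
ee_rot: [3.141, 0.002, 2.991]
contact_force: [0.2, -0.3, -0.7]
width: 0.499
grasp_force: 0.0
```

Emit:
servo_tool([
  {"translation":[0,0,0],"twist":0},
  {"translation":[0,0,0],"twist":0},
  {"translation":[0,0,0],"twist":0},
  {"translation":[0,0,0],"twist":0},
  {"translation":[0,0,0],"twist":0},
], jaw=1)

```text
time_s: 20.63
tool_pos: [569.1, -41.7, 272.4]
ee_rot: [3.14, 0.001, 2.991]
contact_force: [-0.3, 4.7, 0.8]
width: 0.196
grasp_force: 62.2
```

Emit:
servo_tool([
  {"translation":[0,0,0],"twist":0},
  {"translation":[0,0,0],"twist":0},
  {"translation":[0,0,0],"twist":0},
  {"translation":[0,0,0],"twist":0},
  {"translation":[0,0,0],"twist":0},
])

```text
time_s: 21.05
tool_pos: [569.1, -41.7, 272.3]
ee_rot: [3.14, 0.001, 2.992]
contact_force: [1.1, 6.0, 1.1]
width: 0.196
grasp_force: 62.2
```

Emit:
servo_tool([
  {"translation":[0,0.06,0.2],"twist":0},
  {"translation":[0,0,0.3],"twist":0},
  {"translation":[0,0,0.3],"twist":0},
  {"translation":[0,0,0.3],"twist":0},
  {"translation":[0,0,0.3],"twist":0},
])

```text
time_s: 21.47
tool_pos: [569.1, -41.6, 257.9]
ee_rot: [3.141, 0.0, 2.991]
contact_force: [1.6, 4.7, 0.4]
width: 0.196
grasp_force: 62.1
```

Emit:
servo_tool([
  {"translation":[0,0,0.3],"twist":0},
  {"translation":[0,0,0.3],"twist":0},
  {"translation":[0,0,0.3],"twist":0},
  {"translation":[0,0,0.3],"twist":0},
  {"translation":[0,0,0.15],"twist":0},
])

```text
time_s: 21.88
tool_pos: [569.1, -41.7, 244.3]
ee_rot: [3.141, 0.0, 2.991]
contact_force: [2.4, 3.5, 1.2]
width: 0.197
grasp_force: 62.3
```

Emit:
servo_tool([
  {"translation":[0,0,0],"twist":0},
  {"translation":[0,0,0],"twist":0},
  {"translation":[0,0,0],"twist":0},
  {"translation":[0,0,0],"twist":0},
  {"translation":[0,0,0],"twist":0},
])

```text
time_s: 22.3
tool_pos: [569.1, -41.7, 244.4]
ee_rot: [3.141, -0.0, 2.991]
contact_force: [3.4, 3.6, -2.1]
width: 0.197
grasp_force: 61.8
```

```bash
python3 -c "
from h import *
s=r.read_state();print(s['tool_pos'],s['contact_force'])"
```

```text
[569.08120416 -41.67194259 244.40522114] [ 3.38298379  3.62731829 -2.14074673]
```

Emit:
servo_tool([
  {"translation":[0,0,0],"twist":0},
  {"translation":[0,0,0],"twist":0},
  {"translation":[0,0,0],"twist":0},
  {"translation":[0,0,0],"twist":0},
  {"translation":[0,0,0],"twist":0},
], jaw=0.5)

```text
time_s: 22.72
tool_pos: [568.7, -42.2, 244.8]
ee_rot: [-3.141, -0.0, 2.991]
contact_force: [-0.1, 0.3, -0.6]
width: 0.502
grasp_force: 0.0
```

Emit:
servo_tool([
  {"translation":[0,0,-0.8],"twist":0},
  {"translation":[0,0,-1.5],"twist":0},
  {"translation":[0,0,-2],"twist":0},
  {"translation":[0,0,-2],"twist":0},
  {"translation":[0,0,-2],"twist":0},
])

```text
time_s: 23.13
tool_pos: [568.7, -42.0, 329.5]
ee_rot: [-3.141, 0.0, 2.991]
contact_force: [-0.2, -0.7, 0.7]
width: 0.5
grasp_force: 0.0
```

```bash
python3 -c "
from h import *
plan(W(-50,120,330),a-np.pi/2,14)"
```

```text
now [568.7 -42.  329.5] 2.991
[np.float64(0.67), np.float64(0.31), np.float64(-0.0), np.float64(-0.112)]
[np.float64(0.63), np.float64(0.38), np.float64(-0.0), np.float64(-0.112)]
[np.float64(0.59), np.float64(0.45), np.float64(-0.0), np.float64(-0.112)]
[np.float64(0.53), np.float64(0.51), np.float64(-0.0), np.float64(-0.112)]
[np.float64(0.47), np.float64(0.57), np.float64(-0.0), np.float64(-0.112)]
[np.float64(0.41), np.float64(0.62), np.float64(-0.0), np.float64(-0.112)]
[np.float64(0.34), np.float64(0.66), np.float64(-0.0), np.float64(-0.112)]
[np.float64(0.26), np.float64(0.69), np.float64(-0.0), np.float64(-0.112)]
[np.float64(0.18), np.float64(0.72), np.float64(-0.0), np.float64(-0.112)]
[np.float64(0.1), np.float64(0.73), np.float64(-0.0), np.float64(-0.112)]
[np.float64(0.02), np.float64(0.74), np.float64(-0.0), np.float64(-0.112)]
[np.float64(-0.07), np.float64(0.74), np.float64(-0.0), np.float64(-0.112)]
[np.float64(-0.15), np.float64(0.72), np.float64(-0.0), np.float64(-0.112)]
[np.float64(-0.23), np.float64(0.7), np.float64(-0.0), np.float64(-0.112)]
```

Emit:
servo_tool([
  {"translation":[0.67,0.31,0],"twist":-0.112},
  {"translation":[0.63,0.38,0],"twist":-0.112},
  {"translation":[0.59,0.45,0],"twist":-0.112},
  {"translation":[0.53,0.51,0],"twist":-0.112},
  {"translation":[0.47,0.57,0],"twist":-0.112},
])

```text
time_s: 23.55
tool_pos: [537.8, -21.5, 328.6]
ee_rot: [-3.141, 0.0, -2.726]
contact_force: [-0.1, -0.3, 0.0]
width: 0.502
grasp_force: 0.0
```

Emit:
servo_tool([
  {"translation":[0.41,0.62,0],"twist":-0.112},
  {"translation":[0.34,0.66,0],"twist":-0.112},
  {"translation":[0.26,0.69,0],"twist":-0.112},
  {"translation":[0.18,0.72,0.5],"twist":-0.112},
  {"translation":[0.1,0.73,0.5],"twist":-0.112},
])

```text
time_s: 23.97
tool_pos: [506.9, -1.3, 318.7]
ee_rot: [-3.14, 0.001, -2.166]
contact_force: [-0.1, -0.6, 0.5]
width: 0.495
grasp_force: 0.0
```

Emit:
servo_tool([
  {"translation":[0.02,0.74,0.5],"twist":-0.112},
  {"translation":[-0.07,0.74,0.5],"twist":-0.112},
  {"translation":[-0.15,0.72,0.5],"twist":-0.112},
  {"translation":[-0.23,0.7,0.5],"twist":-0.112},
  {"translation":[0,0,0],"twist":0},
])

```text
time_s: 24.38
tool_pos: [481.4, 15.2, 298.0]
ee_rot: [3.141, 0.0, -1.719]
contact_force: [0.8, -0.6, -0.6]
width: 0.495
grasp_force: 0.0
```

Emit:
servo_tool([
  {"translation":[0,0,0],"twist":0},
  {"translation":[0,0,0],"twist":0},
  {"translation":[0,0,0],"twist":0},
  {"translation":[0,0,0],"twist":0},
  {"translation":[0,0,0],"twist":0},
])

```text
time_s: 24.8
tool_pos: [482.6, 14.7, 297.9]
ee_rot: [-3.142, -0.0, -1.725]
contact_force: [-0.3, -0.2, 0.3]
width: 0.499
grasp_force: 0.0
```

```bash
cat > chk.py <<'E'
from rect import *
import sys
n=sys.argv[1];d=snap('wrist',n);print(d['st']['tool_pos'],d['st']['time_s'])
g=cv2.cvtColor(rect(d,112,z0=235,z1=285,s=4),cv2.COLOR_RGB2GRAY).astype(float)
for lo,hi in((36,38),(38,40),(40,42),(42,44),(44,46),(46,47),(47,48),(48,49),(49,50),(50,51),(51,52),(52,53),(53,55),(55,57),(57,60),(60,63)):
    c=g[:,(96-hi)*4:(96-lo)*4].mean(1).reshape(-1,4).mean(1);print((lo,hi),c[13:38].round(0).astype(int))
print('z 271.5..247.5')
E
python3 chk.py w12.png
```

```text
[482.62236656  14.74409372 297.87790122] 24.8
(36, 38) [54 53 44 32 44 55 54 52 54 53 45 24 12  6  6 15 37 52 56 54 52 45 31 32
 48]
(38, 40) [53 54 40 24 40 54 55 55 52 51 45 24 11  9  4 17 40 50 51 51 52 47 29 32
 47]
(40, 42) [54 53 42 25 45 54 53 38 28 44 47 29 14  8 10 24 38 32 30 49 52 48 31 33
 48]
(42, 44) [54 53 38 23 42 55 52 36 24 45 52 46 28 14 23 47 48 32 31 47 52 47 32 32
 47]
(44, 46) [54 52 38 24 44 55 53 37 27 46 57 50 30 10 23 47 48 30 28 50 55 45 31 32
 48]
(46, 47) [52 55 40 29 44 55 51 37 24 44 56 46 30 18 29 47 46 32 31 49 54 46 29 36
 47]
(47, 48) [53 54 39 25 43 54 52 42 35 49 56 51 33 21 41 54 50 38 38 50 55 44 27 35
 51]
(48, 49) [54 52 39 23 41 54 57 51 51 56 59 52 36 28 46 56 55 51 51 55 54 47 33 33
 49]
(49, 50) [54 54 38 27 42 52 55 54 53 56 54 49 36 31 38 50 53 53 56 56 54 48 26 31
 50]
(50, 51) [54 52 40 27 46 55 52 52 59 57 53 51 42 38 33 45 56 54 55 56 51 46 26 34
 50]
(51, 52) [52 53 52 47 53 55 56 57 55 55 55 51 46 37 29 48 53 55 53 56 52 45 30 33
 48]
(52, 53) [55 53 53 55 57 55 56 57 56 55 55 50 42 36 33 47 54 54 51 52 53 48 27 33
 50]
(53, 55) [54 56 54 56 55 55 55 56 54 54 53 50 43 35 33 45 53 55 54 56 55 50 47 50
 54]
(55, 57) [55 56 55 58 52 54 56 54 55 54 49 42 32 23 18 28 43 51 52 55 53 55 53 54
 56]
(57, 60) [57 55 54 56 56 56 54 55 55 53 46 39 29 21 18 23 40 52 55 56 55 55 55 55
 56]
(60, 63) [58 59 58 57 56 59 55 56 55 55 47 38 29 21 17 25 41 55 57 56 57 58 57 58
 58]
z 271.5..247.5
```

Emit:
servo_tool([
  {"translation":[0,-1.6,0.4],"twist":0},
  {"translation":[0,-2,0.5],"twist":0},
  {"translation":[0,-2,0.5],"twist":0},
  {"translation":[0,-1.6,0.5],"twist":0},
  {"translation":[0,-0.8,0.2],"twist":0},
])

```text
time_s: 25.27
tool_pos: [562.5, 2.4, 275.1]
ee_rot: [3.139, -0.001, -1.725]
contact_force: [-0.3, 0.7, -1.0]
width: 0.5
grasp_force: 0.0
```

Emit:
servo_tool([
  {"translation":[0,0,0],"twist":0},
  {"translation":[0,0,0],"twist":0},
  {"translation":[0,0,0],"twist":0},
  {"translation":[0,0,0],"twist":0},
  {"translation":[0,0,0],"twist":0},
])

```text
time_s: 25.68
tool_pos: [561.0, 2.8, 277.6]
ee_rot: [-3.14, 0.001, -1.723]
contact_force: [0.5, 0.4, 0.4]
width: 0.499
grasp_force: 0.0
```

```bash
python3 chk.py w13.png
```

```text
[561.0175924    2.84967939 277.6473132 ] 25.6833
(36, 38) [49 55 63 63 63 64 62 62 57 45 31 19 15 13 14 24 37 43 40 38 46 57 62 64
 62]
(38, 40) [32 47 61 63 63 63 65 61 50 33 20 16 13  9 10 22 37 43 41 37 44 57 61 62
 63]
(40, 42) [33 48 61 57 45 41 53 58 50 31 21 18 16 16 17 29 45 48 42 39 49 56 52 44
 45]
(42, 44) [36 50 60 53 40 36 51 58 48 34 28 27 24 22 30 45 54 54 44 36 46 53 50 41
 41]
(44, 46) [36 49 59 52 39 42 53 59 51 35 29 31 21 21 27 43 55 52 42 39 46 52 46 41
 42]
(46, 47) [34 49 60 54 37 36 53 57 47 35 29 27 26 24 31 45 52 50 40 39 45 51 49 40
 34]
(47, 48) [35 52 58 53 43 48 58 60 48 30 38 48 45 40 44 52 56 50 41 40 47 56 53 43
 44]
(48, 49) [33 52 66 62 61 62 66 63 49 34 42 54 60 59 60 62 62 53 41 40 50 59 59 59
 61]
(49, 50) [36 52 62 65 65 66 63 60 49 39 40 47 55 51 50 55 58 52 42 42 51 61 65 67
 65]
(50, 51) [37 53 65 65 65 66 64 58 46 34 36 44 51 47 44 51 55 51 38 39 49 58 64 66
 63]
(51, 52) [59 62 63 64 63 64 65 62 56 54 52 55 53 45 41 47 53 49 39 39 46 59 65 65
 64]
(52, 53) [67 66 67 63 64 62 64 64 64 63 61 55 52 45 46 51 55 52 42 40 49 57 62 63
 64]
(53, 55) [67 67 64 66 65 64 63 64 66 62 56 52 50 48 47 50 56 58 56 55 59 63 64 64
 63]
(55, 57) [64 65 65 64 63 64 62 65 62 57 53 48 43 37 30 34 46 57 63 63 64 64 63 63
 64]
(57, 60) [66 66 64 63 64 64 66 64 61 56 53 49 42 32 24 29 42 56 62 65 66 66 65 66
 65]
(60, 63) [68 67 67 67 66 66 65 64 61 58 53 49 41 31 27 33 45 57 64 67 66 66 66 68
 69]
z 271.5..247.5
```

Emit:
servo_tool([
  {"translation":[-1,1,-1],"twist":0},
  {"translation":[-1,1,-1],"twist":0},
  {"translation":[-1,1,-1],"twist":0},
  {"translation":[-1,1,-1],"twist":0},
  {"translation":[0,0,0],"twist":0},
])

```text
time_s: 26.15
tool_pos: [527.5, 50.1, 320.3]
ee_rot: [-3.136, 0.002, -1.722]
contact_force: [0.8, -0.9, 1.8]
width: 0.5
grasp_force: 0.0
```

```bash
python3 -c "
from h import *
print(r.read_state()['contact_force']);print(r.close_job())"
```

```text
[ 0.78325905 -0.87557762  1.75833645]
the job is handed in; nothing more can be done
None
```

The job is handed in at about 26 s: the basket hangs free in the twin hook, let go and settled, and the marker is within about 1 mm of the pointer, measuring roughly 0.7 mm low.

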